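Seat the tan heel block in the heel jig

ROBOT

A 6-joint arm with a two-finger parallel gripper is mounted at the origin on the work surface. World frame = base frame: x ahead of the robot, y to its left, z up, the work surface at z = 0. Lengths are in mm, angles in rad, forces in N, time in s.
With the tool pointing down it reaches from about 400 to 925 mm from the base axis. Payload 3.4 kg.
Tool frame: the origin (TCP) lies midway between the tips of the shut fingers; the grasp point (between the pads) lies ctrl.pinch_z behind it (ctrl.pinch_z is the distance from the TCP to the grasp point, in mm); z points along the fingers, y is the line along which they close (so a half turn about z gives the same grasp; the last joint's range is limited). The gripper opens to 85 mm and grips with 20 to 120 N. Pads are 22 mm wide; open, the fingers measure 114 mm over their backs; the gripper's body (76 mm by 85 mm) begins 54 mm behind the grasp point. The pads swing forward as they close: fully open they stand 13 mm farther back than shut.
Start: joints at [1.093, 0.307, 1.506, -0, 1.328, -0.073], TCP at [225.95, 528.751, 231.305] pointing down, gripper open.
Joint ranges: [-3.12, 3.12], [-1.05, 2.28], [0.14, 2.33], [-1.42, 4.57], [0.1, 2.73], [-2.68, 2.68]. Speed limits (rad/s): [2.57, 2.57, 3.14, 3.14, 3.14, 3.14].

INTERFACE

Orientations are given as a unit quaternion [w, x, y, z].
In Python, from station import ctrl gives the robot as it stands. The module is installed in compiled form; this text tells all that it offers.
- The arm moves only by the tool apply_moves, never from a script. Its argument "series" is a list of rows, each a list of 5 numbers: the shift along the tool's x, y, z in cm, then the turn about the tool's z in rad, then the gripper command: -1 is shut, 1 is fully open, values between are in proportion. A call has 1 to 8 rows; each row shifts and turns the commanded pose from where the row before left it, along the tool's axes as they then stand; what a row does not reach is not made up. A row lasts 1/10 s, in which the tool goes at most 50 mm and 8.59 degrees, less where a joint would pass 70% of its speed; a pose out of reach is approached as far as the arm can. A call with a gripper value outside its range is refused whole. The fingers move at their own pace and stop on an object; "grip_force" is the grip in N (left out, the last holds). Time passes only in rows, so rows that do not move let the fingers close. It gives the time, the measured TCP pose, the force, the opening and the grip force at its end, in the units of the state.
- ctrl.get_obs(): the state, without advancing time (a new reading comes with each control period).
- ctrl.capture(name): name is "side" or "top" or "wrist"; returns (picture, depth): 420x560x3 uint8, red, green, blue; 420x560 float32, mm along the optical axis (not along the pixel's ray), 0 where there is no reading.
- ctrl.get_calibration(name): a dict with "fx", "fy", "cx", "cy" (pixels), "R" (3x3) and "t" (3): a world point X has camera coordinates R X + t; the wrist camera has in their place "mount" (4x4, takes a point from camera to tool coordinates, whose origin is the TCP and whose axes are the flange's). Camera axes: x right, y down, z forward; pixel columns grow to the right and rows downward; lengths in mm; the calibration is good to about 2 mm. A picture is of the moment at which its call begins: read the wrist's pose just before it. get_calibration takes no time and is no camera call.
- ctrl.hand_in(): hands the job in; it is judged then, once.
The state is a dict: "t": time; "qpos": joint angles; "qd": joint speeds; "joint_torque": joint torques, N m; "eef_pos": TCP position; "eef_rot": TCP orientation; "wrist_force": force on the tool from outside, world axes, zero at the start; "ft_torque": the same for the moment, N m; "gripper_width": finger opening in mm; "finger_force": force on a finger pad.
Only numpy, scipy, OpenCV 4.12 (cv2) and the standard library are available. Lean on these libraries where they do the work, as an engineer would, in place of code of your own. Each camera call takes 0.05 s, during which the arm holds its last target. There are 200 camera calls.

TASK

On the cobbler's bench, pick up the tan leather heel block and set it down gently, without dropping it, in the D-shaped pocket of the blue heel jig, round end to round end, so that it sits flat and square on the pocket floor. Leave the black and the red heel blocks where they are, and let go of the tan one.

Things in the scene. Friction and masses are not known exactly. Their poses are not given: they have to be found in the camera images.
- heel_tan: The heel block to seat: tan stacked leather, brown lines, black foot. D-shaped from above: 50 mm wide, 64 long, 38 high, 90 g; parallel sides at y = +-25 mm, flat end at x = -39, round end (radius 25) with its tip at x = +25. Origin: on the underside, at the centre of the round end's arc; z up, top at z = +38. Loose on the bench, right way up.
- pocket (a point): D-shaped recess, white floor, in the fixed blue jig (base 150 x 120 mm): 62 mm wide, 76 long, 12 deep, so a heel has 6 mm play. Point: on its floor, 8 mm above the bench, at the arc centre of the round end (radius 31, tip at x = +31 mm); flat end wall at x = -45, side walls at y = +-31, 10 thick, rim at z = +12. z up. A seated heel has its origin and axes here.
- heel_black: A bystander: black heel block of the same shape, size and axes as the tan one.
- heel_red: A bystander: dark red heel block of the same shape, size and axes as the tan one.
Things that resemble listed ones, but are neither listed nor needed, are in the scene too. What is meant by the heel_tan is not pink, purple or turquoise, and is the smaller of those in its own colour.

How it is judged:
By the outcome, as a careful person would: the job done as asked, in the order asked, and still so for the second after the job is handed in, with the robot touching nothing.
It also fails if it takes over 32 s, if anything falls off the work surface, if the arm or the gripper's body presses on something with over 40 N, if the wrist force passes 120 N, or if a joint passes its speed limit or range.

## Working session

There is one attempt and no reset: what is moved stays moved. The work goes in short steps, Python scripts to look and compute and a tool call to move; the robot and the scene stay as the last step left them, time stands still between calls to the robot, and variables do not carry over. Pictures are saved under pics/ and viewed, at most 10 in all, crops included, and the job is handed in when it is done.

Besides the shell and the picture viewer there is one more tool, called as a command line: name --pt "numbers of a row" for each row, then --argument value for the rest. apply_moves: Moves the arm, as the interface text tells. Its arguments: {"type":"object","properties":{"series":{"type":"array","items":{"type":"array","items":{"type":"number"}}},"grip_force":{"type":"number"}},"required":["series"]}

```bash
mkdir -p pics
cat > h.py <<'E'
import numpy as np, cv2
from station import ctrl
def snap(n,f):
    p,d=ctrl.capture(n); cv2.imwrite('pics/%s.png'%f,p[:,:,::-1]); np.savez('pics/%s.npz'%f,p=p,d=d); return p,d
def world(n,d,u,v,z=None):
    c=ctrl.get_calibration(n); R=np.array(c['R']);t=np.array(c['t'])
    r=np.array([(u-c['cx'])/c['fx'],(v-c['cy'])/c['fy'],1.])
    if z is None: return R.T@(r*d[int(v),int(u)]-t)
    o=-R.T@t; w=R.T@r; return o+w*(z-o[2])/w[2]
E
python3 - <<'E'
from h import *
p,d=snap('top','top0'); q,e=snap('side','side0')
print({k:v for k,v in ctrl.get_calibration('top').items()}, ctrl.pinch_z, ctrl.get_obs())
E
```

```text
{'fx': 458.78590846110416, 'fy': 458.78590846110416, 'cx': 280.45742985312586, 'cy': 213.69145723786204, 'R': array([[ 0.02112338, -0.99948956,  0.02396705],
       [-0.99306081, -0.02374942, -0.11517899],
       [ 0.1156894 , -0.02136777, -0.99305558]]), 't': array([-18.97905637, 466.4394337 , 930.41676653])} 18.700000000000003 {'t': 0.1, 'qpos': array([ 1.09350832e+00,  3.07504459e-01,  1.50755441e+00,  1.71217413e-05,
        1.32839212e+00, -7.35095889e-02]), 'qd': array([-0.00070159, -0.00081513, -0.00240009, -0.00029433,  0.0019361 ,
        0.00140271]), 'joint_torque': array([ 6.82379305e-04, -4.58527958e+01, -2.52607030e+01,  6.80736662e-05,
        5.62729503e-03,  1.26791122e-05]), 'eef_pos': array([225.64719934, 528.19058727, 230.4651593 ]), 'eef_rot': array([-2.60665664e-04,  2.00522458e-01,  9.79688665e-01, -8.91897320e-04]), 'wrist_force': array([ 0.29973497, -0.70848192, -0.41564616]), 'ft_torque': array([-0.02989868,  0.00663236,  0.00742004]), 'finger_force': 0.0, 'gripper_width': 85.22777101422932}
```

View pics/top0.png

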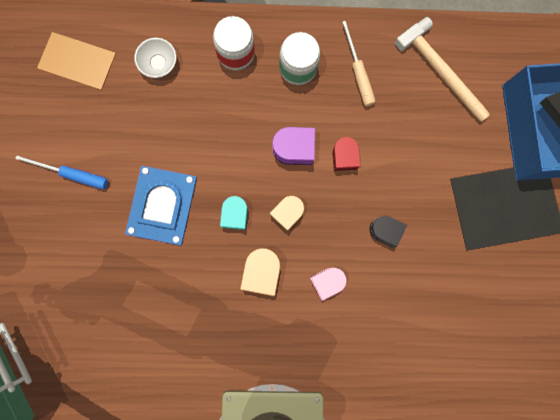

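View pics/side0.png

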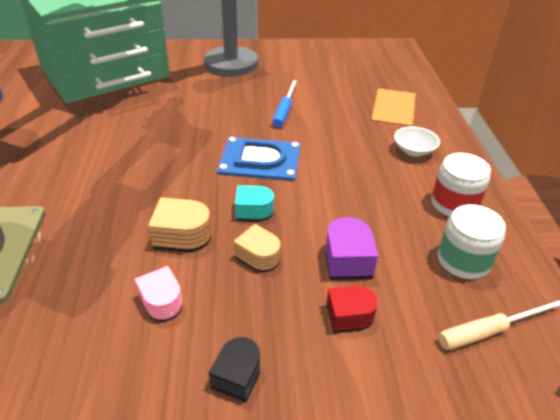

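Top view: the tan candidates are the small block at (288,212) and the large one at (262,272). The pink (329,284), turquoise (234,212) and purple (295,146) blocks are ruled out by colour. I choose the small tan one at (288,212). The jig pocket is at (160,205), with its round end up in the image. Next is a close crop to check this.

Run:
```python
from h import *
z=np.load('pics/top0.npz');p=z['p'];d=z['d']
a=cv2.resize(p[180:240,255:320],None,fx=6,fy=6,interpolation=cv2.INTER_CUBIC)
b=cv2.resize(p[165:245,122:202],None,fx=5,fy=5,interpolation=cv2.INTER_CUBIC)
im=np.zeros((400,800,3),np.uint8); im[:360,:390]=a; im[:400,400:]=b
cv2.imwrite('pics/crop1.png',im[:,:,::-1])
# top-face points of heel by depth
def pts(r,zlo,zhi,name='top'):
    u0,u1,v0,v1=r; return np.array([w for v in range(v0,v1) for u in range(u0,u1) if d[v,u]>0 for w in [world('top',d,u,v)] if zlo<w[2]<zhi])
print(d[212,288],world('top',d,288,212), world('top',d,160,205),world('top',d,250,245))
P=pts((265,312,188,236),28,50)
print(len(P),P.mean(0),cv2.minAreaRect(P[:,:2].astype(np.float32)))
```

```text
949.92566 [469.66837363 -23.83446264  35.58315204] [481.73187856 247.52260523   5.62514588] [401.42570014  54.3685177   -1.59255107]
687 [471.92462778 -23.82436607  36.50116735] ((473.8077697753906, -25.279541015625), (50.26193618774414, 64.1304702758789), 48.111244201660156)
```

View pics/crop1.png

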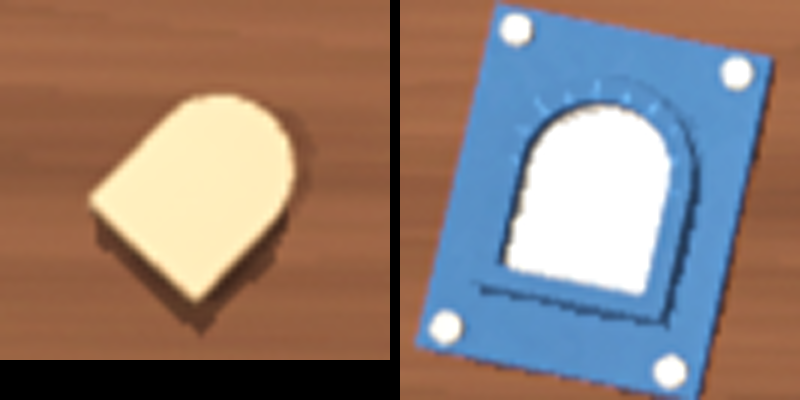

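The crop shows the small tan D at (288,212) with its round end up-right. The jig pocket's round end points up and slightly right. Next: fit the pocket and plan the approach.

```bash
cat >> h.py <<'E'
from scipy.spatial.transform import Rotation as Ro
def tool():
    o=ctrl.get_obs(); q=o['eef_rot']; return o,Ro.from_quat([q[1],q[2],q[3],q[0]]).as_matrix()
def go(target,yawy):
    "shift in tool axes (cm) and turn to put TCP at target with tool y at world angle yawy(deg), mod 180"
    o,M=tool(); s=M.T@(np.array(target)-o['eef_pos'])/10
    y=np.degrees(np.arctan2(M[1,1],M[0,1])); dy=(yawy-y+90)%180-90
    print('t',o['t'],'pos',o['eef_pos'].round(1),'z axis',M[:,2].round(3),'yaw_y',y.round(2),'shift cm',s.round(2),'turn',round(-np.radians(dy),3),'w',o['gripper_width'].round(1),'F',o['wrist_force'].round(1)); return s
E
python3 - <<'E'
from h import *
W=lambda x,y,z: world('top',None,122+(x-400)/5-.4+0,165+y/5-.4,z)[:2]
s=[W(516,29,8),W(737,72,8),W(446,327,8),W(670,371,8)]
ax=(s[0]+s[1]-s[2]-s[3])/2; print('yaw ends',np.degrees(np.arctan2(ax[1],ax[0])))
ay=(s[0]+s[2]-s[1]-s[3])/2; print('yaw sides-90',np.degrees(np.arctan2(ay[1],ay[0]))-90,'centre',sum(s)/4)
yaw=np.arctan2(ax[1],ax[0]); c,n=np.cos(yaw),np.sin(yaw); X=np.array([c,n]);Y=np.array([-n,c])
C=sum(s)/4
for name,pt in dict(leftfloor=W(518,218,8),rightrim=W(655,228,20),botrim=W(573,282,20),topfloor=W(610,104,8)).items(): print(name,(pt-C)@X,(pt-C)@Y)
print(X,Y)
go([471.6,-23.3,100],48.1)
E
```

```text
yaw ends -9.872037976375776
yaw sides-90 -9.76884975886729 centre [482.89407928 246.80006793]
leftfloor -14.226962688690978 28.923681218160922
rightrim -8.092618750322139 -31.378212377919976
botrim -36.883238152356064 -2.9748825241470738
topfloor 41.13388826596195 1.7583875526830255
[ 0.98519312 -0.17144832] [0.17144832 0.98519312]Traceback (most recent call last):
  File "<stdin>", line 10, in <module>
  File "h.py", line 17, in go
    print('t',o['t'],'pos',o['eef_pos'].round(1),'z axis',M[:,2].round(3),'yaw_y',y.round(2),'shift cm',s.round(2),'turn',round(-np.radians(dy),3),'w',o['gripper_width'].round(1),'F',o['wrist_force'].round(1)); return s
                                                                                                                                                       ^^^^^^^^^^^^^^^^^^^^^^^^
AttributeError: 'float' object has no attribute 'round'
```

```bash
sed -i "s/o\['gripper_width'\].round(1)/round(float(o['gripper_width']),1)/" h.py; python3 -c "
from h import *
go([471.6,-23.3,150],48.1);go([491.7,244.3,200],80.2);print(ctrl.get_calibration('wrist'))"
```

```text
t 0.1 pos [225.6 528.2 230.5] z axis [-0.001 -0.002 -1.   ] yaw_y 66.86 shift cm [-44.29 -41.04   8.12] turn 0.328 w 85.2 F [ 0.3 -0.7 -0.4]
t 0.1 pos [225.6 528.2 230.5] z axis [-0.001 -0.002 -1.   ] yaw_y 66.86 shift cm [-35.62 -15.65   3.07] turn -0.233 w 85.2 F [ 0.3 -0.7 -0.4]
{'fx': 319.83154917433194, 'fy': 319.83154917433194, 'cx': 282.65339037901384, 'cy': 212.0289921504369, 'mount': array([[-5.75874107e-04, -9.52605011e-01, -3.04209403e-01,
         7.69936537e+01],
       [ 9.99999730e-01, -4.09807765e-04, -6.09741246e-04,
        -1.34132278e-01],
       [ 4.56175191e-04, -3.04209672e-01,  9.52604990e-01,
        -1.42004321e+02],
       [ 0.00000000e+00,  0.00000000e+00,  0.00000000e+00,
         1.00000000e+00]])}
```

apply_moves --pt "-4.5 -2 0 0 1" --pt "-4.5 -2 0 0 1" --pt "-4.5 -2 0 0 1" --pt "-4.5 -2 0 0 1" --pt "-4.5 -2 0 0 1" --pt "-4.5 -2 0 0 1" --pt "-4.5 -2 0 0 1" --pt "-4.1 -1.6 0 0 1"

```text
t: 0.9
eef_pos: [492.9, 243.2, 231.0]
eef_rot: [-0.0, 0.201, 0.98, -0.0]
wrist_force: [0.9, 1.5, -0.3]
gripper_width: 85.7
finger_force: 0.0
```

apply_moves --pt "0 0 0 -0.12 1" --pt "0 0 0 -0.11 1" --pt "0 0 0 0 1" --pt "0 0 0 0 1"

```text
t: 1.3
eef_pos: [491.7, 245.3, 230.9]
eef_rot: [-0.0, 0.088, 0.996, -0.0]
wrist_force: [0.3, 0.1, 0.3]
gripper_width: 85.6
finger_force: 0.0
```

```bash
python3 -c "
from h import *
go([491.7,244.3,200],80.2);go([471.6,-23.3,150],48.1)
o,M=tool();snap('wrist','w1');np.savez('pics/w1pose.npz',M=M,p=o['eef_pos'])"
```

```text
t 1.3 pos [491.7 245.3 230.9] z axis [-0.001 -0.    -1.   ] yaw_y 79.89 shift cm [-0.02 -0.1   3.09] turn -0.005 w 85.6 F [0.3 0.1 0.3]
t 1.3 pos [491.7 245.3 230.9] z axis [-0.001 -0.    -1.   ] yaw_y 79.89 shift cm [ -2.74 -26.79   8.1 ] turn 0.555 w 85.6 F [0.3 0.1 0.3]
```

View pics/w1.png

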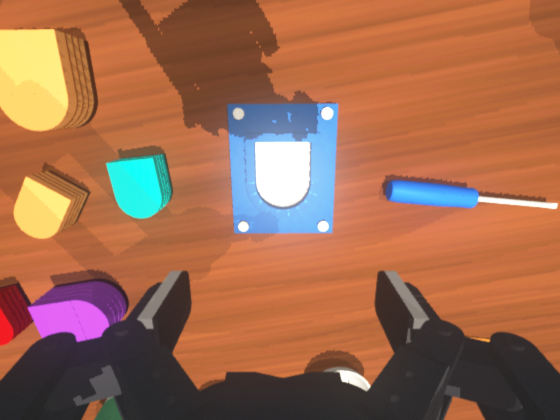

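Wrist view: pocket floor in white, columns 256–310 and rows 141–208, round end down in the image. Now computing the pocket pose from it.

```bash
cat >> h.py <<'E'
def wray(f,u,v,z):
    c=ctrl.get_calibration('wrist'); k=np.load('pics/%spose.npz'%f); m=np.array(c['mount'])
    r=np.array([(u-c['cx'])/c['fx'],(v-c['cy'])/c['fy'],1.])
    o=k['M']@m[:3,3]+k['p']; w=k['M']@(m[:3,:3]@r); return (o+w*(z-o[2])/w[2])[:2]
E
python3 - <<'E'
from h import *
z=np.load('pics/w1.npz');p=z['p'].astype(int)
m=((p.min(2)>215)).astype(np.uint8); n,l,st,ce=cv2.connectedComponentsWithStats(m)
i=l[170,283]; x,y,w,h,a=st[i]; print(st[i])
for v in (145,150,155,165,175): 
    u=np.where(l[v]==i)[0]; print(v,u.min(),u.max(), wray('w1',u.min()-.5,v,8),wray('w1',u.max()+.5,v,8))
print('near rim',wray('w1',283,y-.5,20),'tip floor',wray('w1',283,y+h-.5,8))
s=[wray('w1',*q,8) for q in ((238.5,114),(327,113.5),(243,226.5),(323,226.5))]; C=sum(s)/4
ax=(s[2]+s[3]-s[0]-s[1]); print(C,np.degrees(np.arctan2(ax[1],ax[0])))
E
```

```text
[ 255  142   55   65 3164]
145 255 309 [446.95681866 220.56489354] [457.82248515 281.35498055]
150 255 309 [452.39344854 219.44214161] [463.30937924 280.51738234]
155 255 309 [457.88130412 218.30881075] [468.84796614 279.671893  ]
165 256 308 [469.21490551 217.1362574 ] [479.88192863 276.830622  ]
175 256 308 [480.56293766 214.80392217] [491.33098729 275.07176493]
near rim [447.71233988 252.93359427] tip floor [523.53765375 239.40400509]
[484.01364332 246.30931931] -9.995464382458085
```

apply_moves --pt "-0.4 -4.4 0 0 1" --pt "-0.4 -4.5 0 0 1" --pt "-0.5 -4.5 0 0 1" --pt "-0.5 -4.5 0 0 1" --pt "-0.5 -4.5 0 0 1" --pt "-0.4 -4.4 0 0 1"

```text
t: 1.95
eef_pos: [471.9, -24.4, 231.5]
eef_rot: [0.0, 0.087, 0.996, -0.0]
wrist_force: [1.1, -0.4, 0.7]
gripper_width: 84.9
finger_force: 0.0
```

apply_moves --pt "0 0 1.5 0.14 1" --pt "0 0 1.5 0.14 1" --pt "0 0 1.5 0.14 1" --pt "0 0 1.5 0.135 1" --pt "0 0 0 0 1" --pt "0 0 0 0 1"

```text
t: 2.55
eef_pos: [472.2, -22.8, 171.4]
eef_rot: [-0.0, 0.355, 0.935, -0.0]
wrist_force: [0.5, -0.8, 1.4]
gripper_width: 85.1
finger_force: 0.0
```

```bash
python3 -c "
from h import *
go([471.6,-23.3,100],48.1)
o,M=tool();snap('wrist','w2');np.savez('pics/w2pose.npz',M=M,p=o['eef_pos'])"
```

```text
t 2.55 pos [472.2 -22.8 171.4] z axis [-0.  0. -1.] yaw_y 48.42 shift cm [ 0.01 -0.07  7.14] turn 0.006 w 85.1 F [ 0.5 -0.8  1.4]
```

View pics/w2.png

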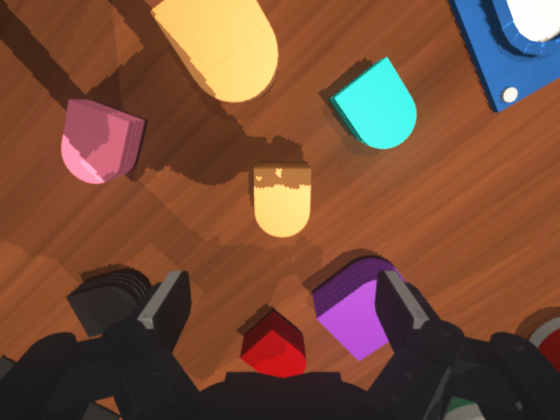

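Wrist view: the tan heel is centred between the fingers, columns 254–311 and rows 165–237, and square to the tool. The paths of both fingers are clear. Descending.

apply_moves --pt "0 0 3 0 1" --pt "0 0 4 0 1" --pt "0 0 4 0 1" --pt "0 0 2.5 0 1" --pt "0 0 1.5 0 1" --pt "0 0 0.7 0 1" --pt "0 0 0 0 1" --pt "0 0 0 0 1"

```text
t: 3.4
eef_pos: [473.4, -23.2, 15.2]
eef_rot: [0.001, 0.356, 0.934, 0.0]
wrist_force: [0.6, -0.9, 0.1]
gripper_width: 85.0
finger_force: 0.0
```

apply_moves --pt "0 0 0 0 0.4" --pt "0 0 0 0 0.2" --pt "0 0 0 0 0.0" --pt "0 0 0 0 -0.3" --pt "0 0 0 0 -1" --pt "0 0 0 0 -1" --pt "0 0 0 0 -1" --pt "0 0 0 0 -1" --grip_force 35

```text
t: 4.2
eef_pos: [473.0, -23.3, 15.3]
eef_rot: [0.001, 0.356, 0.934, 0.0]
wrist_force: [-0.2, 0.8, 5.0]
gripper_width: 49.3
finger_force: 36.5
```

apply_moves --pt "0 0 -1 0 -1" --pt "0 0 -2 0 -1" --pt "0 0 -3 0 -1" --pt "0 0 -3 0 -1" --pt "0 0 0 0 -1" --pt "0 0 0 0 -1"

```text
t: 4.8
eef_pos: [472.7, -23.3, 105.4]
eef_rot: [0.001, 0.356, 0.934, 0.0]
wrist_force: [0.7, 0.2, -1.0]
gripper_width: 49.2
finger_force: 36.6
```

Run:
```python
from h import *
go([492-8.8*.985,244.2+8.8*.172,105],80.1)
o,M=tool();p,d=snap('wrist','w3');np.savez('pics/w3pose.npz',M=M,p=o['eef_pos'])
c=ctrl.get_calibration('wrist');m=np.array(c['mount'])
v,u=np.mgrid[0:420,200:365]; D=d[v,u]
P=np.stack([(u-c['cx'])/c['fx']*D,(v-c['cy'])/c['fy']*D,D],-1)@m[:3,:3].T+m[:3,3]
k=(D>0)&(abs(P[...,1])<18)&(abs(P[...,0])<60)&(P[...,2]>-45)&(P[...,2]<20)
Q=P[k]; print(len(Q)); zt=np.median(Q[Q[:,2]<-10][:,2]); T=Q[abs(Q[:,2]-zt)<4]; print('top z tool',zt,'x range',T[:,0].min(),T[:,0].max())
A=np.c_[T[:,:2],np.ones(len(T))]; print('plane',np.linalg.lstsq(A,T[:,2],rcond=None)[0])
```

```text
t 4.8 pos [472.7 -23.3 105.4] z axis [ 0.002 -0.    -1.   ] yaw_y 48.24 shift cm [17.12 20.77  0.03] turn -0.556 w 49.2 F [ 0.7  0.2 -1. ]
12494
top z tool -22.00382188467931 x range -35.10343400624929 29.88373194558732
plane [-2.84033505e-03  2.76836986e-03 -2.19997345e+01]
```

View pics/w3.png

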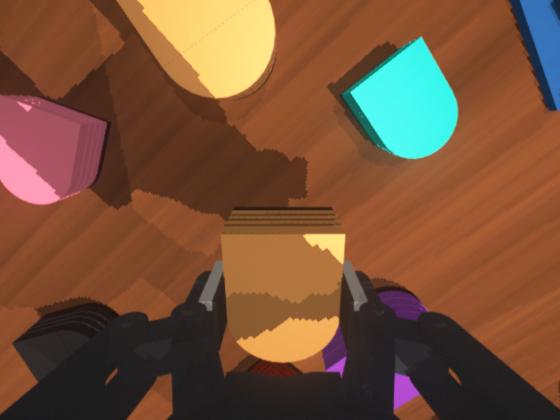

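The heel is held flat and square: flat end at row 234, tip at row 362, origin 9.6 mm ahead of the TCP. Transferring.

apply_moves --pt "1.2 1.4 0 0 -1" --pt "2.3 2.8 0 0 -1" --pt "2.7 3.3 0 0 -1" --pt "2.7 3.3 0 0 -1" --pt "2.7 3.3 0 0 -1" --pt "2.6 3.0 0 0 -1" --pt "2.0 2.4 0 0 -1" --pt "1.0 1.2 0 0 -1"

```text
t: 5.65
eef_pos: [480.8, 248.0, 102.8]
eef_rot: [-0.001, 0.355, 0.935, -0.001]
wrist_force: [-0.3, 0.5, -0.1]
gripper_width: 49.2
finger_force: 36.6
```

apply_moves --pt "0 0 0 -0.1 -1" --pt "0 0 0 -0.12 -1" --pt "0 0 0 -0.12 -1" --pt "0 0 0 -0.12 -1" --pt "0 0 0 -0.096 -1" --pt "0 0 0 0 -1" --pt "0 0 0 0 -1"

```text
t: 6.35
eef_pos: [481.2, 245.0, 103.5]
eef_rot: [-0.001, 0.088, 0.996, -0.001]
wrist_force: [-0.2, -0.9, -0.1]
gripper_width: 49.4
finger_force: 36.5
```

```bash
python3 -c "
from h import *
go([482.5,245.9,23.3],80.1)"
```

```text
t 6.35 pos [481.2 245.  103.5] z axis [-0.002 -0.001 -1.   ] yaw_y 79.94 shift cm [-0.12  0.12  8.02] turn -0.003 w 49.4 F [-0.2 -0.9 -0.1]
```

apply_moves --pt "-0.1 0.1 1.5 0 -1" --pt "0 0 2.5 0 -1" --pt "0 0 1.5 0 -1" --pt "0 0 0.8 0 -1" --pt "0 0 0 0 -1" --pt "0 0 0 0 -1"

```text
t: 6.95
eef_pos: [483.3, 246.6, 41.5]
eef_rot: [0.0, 0.087, 0.996, 0.0]
wrist_force: [0.3, 0.1, -1.2]
gripper_width: 49.0
finger_force: 36.5
```

Run:
```python
from h import *
go([482.5,245.9,23.3],80.1)
p,d=snap('side','s1');q,e=snap('wrist','w4')
a=cv2.resize(p[110:190,205:315],(550,400),interpolation=cv2.INTER_CUBIC)
b=cv2.resize(q[100:400,160:410],(250,300))
im=np.zeros((400,800,3),np.uint8); im[:,:550]=a; im[:300,550:]=b
cv2.imwrite('pics/c2.png',im[:,:,::-1])
```

```text
t 6.95 pos [483.3 246.6  41.5] z axis [ 0.  0. -1.] yaw_y 80.06 shift cm [ 0.07 -0.08  1.82] turn -0.001 w 49.0 F [ 0.3  0.1 -1.2]
```

View pics/c2.png

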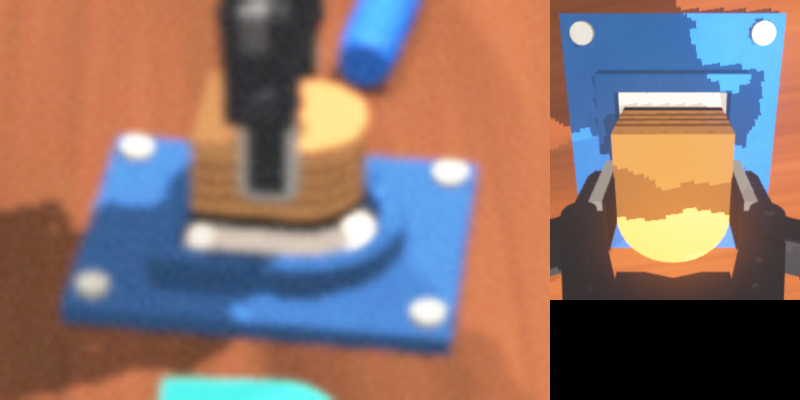

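The heel is over the pocket, centred side to side (heel columns 620–728, white floor 618–727), with its round end at the pocket's round end. Lowering slowly.

apply_moves --pt "0.05 -0.05 0.5 0 -1" --pt "0 0 0.5 0 -1" --pt "0 0 0.3 0 -1" --pt "0 0 0.15 0 -1" --pt "0 0 0.15 0 -1" --pt "0 0 0 0 -1" --pt "0 0 0 0 -1"

```text
t: 7.75
eef_pos: [482.4, 246.2, 25.3]
eef_rot: [0.0, 0.086, 0.996, -0.0]
wrist_force: [-0.2, -0.3, -0.4]
gripper_width: 49.3
finger_force: 36.5
```

apply_moves --pt "0 0 0.08 0 -1" --pt "0 0 0 0 -1" --pt "0 0 0.06 0 -1" --pt "0 0 0 0 -1"

```text
t: 8.15
eef_pos: [482.4, 246.1, 23.9]
eef_rot: [-0.0, 0.086, 0.996, -0.0]
wrist_force: [-1.1, -0.5, 0.0]
gripper_width: 49.2
finger_force: 36.5
```

apply_moves --pt "0 0 0.05 0 -1" --pt "0 0 0 0 -1" --pt "0 0 0 0 -1"

```text
t: 8.45
eef_pos: [482.4, 246.2, 23.4]
eef_rot: [-0.0, 0.086, 0.996, 0.0]
wrist_force: [0.9, 0.9, 0.2]
gripper_width: 48.8
finger_force: 36.5
```

apply_moves --pt "0 0 0.05 0 -1" --pt "0 0 0 0 -1" --pt "0 0 0 0 -1"

```text
t: 8.75
eef_pos: [482.4, 246.2, 23.3]
eef_rot: [0.0, 0.086, 0.996, 0.0]
wrist_force: [-1.1, 0.1, 5.9]
gripper_width: 49.6
finger_force: 37.1
```

Contact at about 6 N. Releasing.

apply_moves --pt "0 0 0 0 0.15" --pt "0 0 0 0 0.3" --pt "0 0 0 0 0.5" --pt "0 0 0 0 0.5" --pt "0 0 0 0 0.6" --pt "0 0 0 0 0.6" --grip_force 20

```text
t: 9.35
eef_pos: [482.4, 246.1, 22.8]
eef_rot: [-0.0, 0.086, 0.996, -0.0]
wrist_force: [-1.2, -0.3, 0.0]
gripper_width: 68.1
finger_force: 0.0
```

apply_moves --pt "0 0 -0.5 0 0.6" --pt "0 0 -1.5 0 0.6" --pt "0 0 -3 0 0.8" --pt "0 0 -4 0 1" --pt "0 0 -4 0 1" --pt "0 0 -3 0 1" --pt "0 0 0 0 1" --pt "0 0 0 0 1"

```text
t: 10.15
eef_pos: [482.7, 246.3, 184.0]
eef_rot: [0.001, 0.086, 0.996, 0.001]
wrist_force: [0.8, 0.2, -1.3]
gripper_width: 85.3
finger_force: 0.0
```

Run:
```python
from h import *
go([482.5,245.9,23.3],80.1)
o,M=tool()
p,d=snap('side','s2');q,e=snap('wrist','w5');np.savez('pics/w5pose.npz',M=M,p=o['eef_pos'])
a=cv2.resize(p[110:190,205:315],(440,320),interpolation=cv2.INTER_CUBIC)
b=cv2.resize(q[100:280,190:370],(360,360),interpolation=cv2.INTER_CUBIC)
im=np.zeros((400,800,3),np.uint8); im[:320,:440]=a; im[:360,440:]=b
cv2.imwrite('pics/c3.png',im[:,:,::-1])
c=ctrl.get_calibration('wrist');m=np.array(c['mount'])
v,u=np.mgrid[0:280,200:365]; D=e[v,u]
P=np.stack([(u-c['cx'])/c['fx']*D,(v-c['cy'])/c['fy']*D,D],-1)@m[:3,:3].T+m[:3,3]
P=(P@M.T+o['eef_pos'])[(D>0)]
T=P[(P[:,2]>38)&(P[:,2]<60)&(np.hypot(P[:,0]-482,P[:,1]-246)<60)]
A=np.c_[T[:,:2]-[482,246],np.ones(len(T))]; print(len(T),'plane',np.linalg.lstsq(A,T[:,2],rcond=None)[0])
T=T[T[:,2]>43];print(cv2.minAreaRect(T[:,:2].astype(np.float32)))
```

```text
t 10.15 pos [482.7 246.3 184. ] z axis [ 0.002  0.001 -1.   ] yaw_y 80.1 shift cm [ 0.04 -0.06 16.07] turn 0.0 w 85.3 F [ 0.8  0.2 -1.3]
3498 plane [ 2.17817347e-03 -9.10667896e-04  4.65833187e+01]
((486.0764465332031, 245.58016967773438), (49.94561767578125, 64.35514831542969), 80.037353515625)
```

View pics/c3.png

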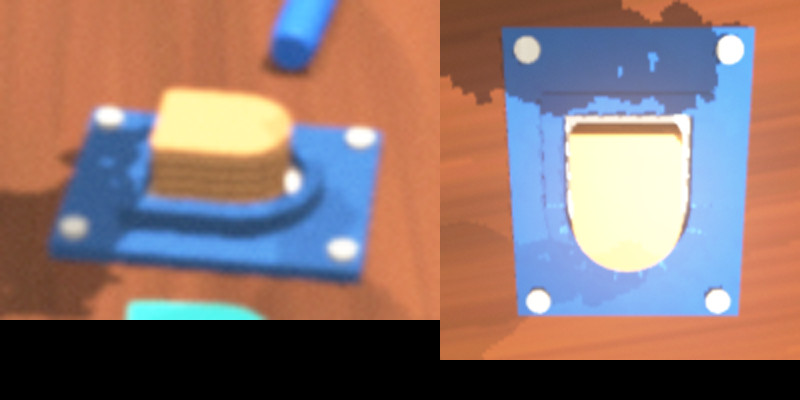

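The heel sits in the pocket with floor showing around it, round end to round end. Its top is level at z≈46.6 mm and its yaw is −10°, matching the jig. The gripper is clear, so I'm handing in.

```bash
python3 -c "
from station import ctrl
print(ctrl.hand_in())"
```

```text
the job is handed in; nothing more can be done
None
```

The tan heel block sits flat and square in the blue jig's pocket, round end to round end; I let go of it, did not touch the black and red blocks, and handed the job in at about 10 s (no verdict was returned).

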